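Park the swinging pantry basket over the tray

TASK

Take the carriage by its wooden grip block and draw the hanging basket off the tin, along the rail and over the middle of the low wooden tray. It swings freely once it slips off the tin: take the swing out by how you move the carriage, never by touching the basket, and without letting it knock back against the tin or pitch so far that the jars would spill. Hold it hanging level and still over the tray for more than three seconds, then let go of the carriage and leave it so; leave the tin and the other jars and bowl where they stand.

Things in the scene. Friction and masses are not known exactly. Their poses are not given: they have to be found in the camera images.
- rail: White portal fixed on the table. Origin on the table under the middle of its rail; y runs along the level rail, z up (place and yaw vary). Rail bar 24 mm wide, 16 mm high, 960 mm long, centre 285 mm above the table; at each end (y = -470, +470 mm) a cross bar of the same height, 290 mm long, on two 18 mm legs at x = -135 and +135 mm.
- carriage (a joint): Carriage travel in m: 0 at mid-rail, + along the rail's +y, stops at -0.33 and +0.33; starts near -0.225. Mass 0.4 kg, dry friction 2 N, damping 3 N s/m: it stays where it is left. Its block (50 mm across, 70 mm along the rail, 36 mm high) surrounds the rail; under it a steel yoke carries the basket on two pivots 105 mm below the rail's centre.
- grip (a point): Point in the wooden grip block on top of the carriage, at rail height + 43 mm (328 mm above the table), 17 mm under the block's top. The block is upright, 30 x 30 mm, its sides along the rail's axes, 42 mm tall above the carriage's block; pinch it from above. With the fingers closing along the rail they can stand free to both sides.
- swing (a joint): Basket angle in rad: 0 level, + with the end towards the rail's -y raised (its bottom then lies towards -y). Starts at 0.30, resting on the tin. Almost no friction (dies out over more than a minute). Period 1.42 s, like a simple pendulum of 0.50 m: angle'' = -(9.81/0.50)*angle + (carriage acceleration along +y)/0.50. Mass has no influence.
- basket: Brown basket with two fixed jars, 180 mm across, 340 mm along the rail, 90 mm high, about 0.8 kg. Origin midway between its pivots, 180 mm above the table, 70 mm above its underside. Low cross bars (12 mm thick) sit 210 mm to either side of the origin, 78 mm under it. The -y bar lies on the tin, 5 to 30 mm from its edge; drawn to +y it slides off and the basket swings.
- tin: Heavy square steel tin, 4 kg, loose, 134 mm across the rail, 124 mm along it, about 162 mm tall, standing at the rail's -y end. Origin in the centre of its underside.
- tray: Low open wooden tray fixed on the table under the rail, 220 x 380 x 30 mm, long side along the rail. Origin in the centre of its underside, straight under the rail: the basket belongs centred over it. It lies somewhere on the +y half of the rail.
- jar_small: Bystander: amber glass jar 76 mm wide, 85 mm tall, origin under its centre.
- carafe: Bystander: green glass bottle 72 mm wide, 190 mm tall, origin under its centre.
- bowl: Bystander: white bowl 130 mm wide, 50 mm high, origin under its centre.
There are look-alikes about, which are no part of the job. Of the things like the tin, leave any that is blue or green; of the rest the larger one is meant.

How it is judged:
On the way, in this order (a step that is already met when the one before it is completed fails the run):
1. the basket is drawn off the tin and hangs free (contact force between basket and tin below 0.1 N and value of joint carriage above -0.17 m), for 0.2 s.
2. the basket hangs over the tray, within 25 mm of its middle and 0.08 rad of level, for 3 s (horizontal distance between basket and tray below 0.025 m and value of joint swing between -0.08 and 0.08 rad), for 3 s.
At the end, for the whole second after the job is handed in: The basket's origin is within 25 mm (horizontally) of the tray's middle, it hangs within 0.08 rad of level, the carriage stands still (under 0.02 m/s) and is let go, the tin rests (all of step 2 and velocity of joint carriage between -0.02 and 0.02 m/s and linear speed of tin below 0.02 m/s); the robot touches nothing.
It fails at once if the robot touches the basket or its jars (over 1 N) (contact force between any of the arm, the fingers and basket above 1 N).
It fails at once if the basket pitches over 0.5 rad (value of joint swing above 0.5 rad or value of joint swing below -0.5 rad).
It fails at once if the basket knocks back against the tin (over 2 N while tilted less than 0.15 rad) (contact force between basket and tin above 2 N and value of joint swing below 0.15 rad).
It fails at once if the tin is shoved more than 30 mm or tipped (distance of tin from where it was at the start of the episode above 0.03 m or angle between tin's own z axis and vertical above 0.2 rad).
It fails at once if a bystander is moved more than 30 mm (distance of any of jar_small, carafe, bowl from where it was at the start of the episode above 0.03 m).
It also fails if it takes over 45 s, if anything falls off the work surface, if the arm or the gripper's body presses on something with over 40 N, if the wrist force passes 120 N, or if a joint passes its speed limit or range.

ROBOT

A 7-joint arm with a two-finger parallel gripper is mounted at the origin on the work surface. World frame = base frame: x ahead of the robot, y to its left, z up, the work surface at z = 0. Lengths are in m, angles in rad, forces in N, time in s.
With the tool pointing down it reaches from about 0.4 to 0.875 m from the base axis. Payload 19.3 kg.
Tool frame: the origin (TCP) lies at the very end of the fingers, on their centre line; the grasp point (between the pads) lies 19 mm behind it; z points along the fingers, y is the line along which they close (so a half turn about z gives the same grasp; the last joint's range is limited). The gripper opens to 85 mm and grips with 20 to 120 N. Pads are 22 mm wide; open, the fingers measure 114 mm over their backs; the gripper's body (76 mm by 85 mm) begins 54 mm behind the grasp point. The pads swing forward as they close: fully open they stand 13 mm farther back than shut.
Start: joints at [1.169, 0.521, -0.036, 1.599, 0.021, 1.021, -0.113], TCP at [0.204, -0.591, 0.231] pointing down, gripper open.
Joint ranges: [-2.91, 2.91], [-0.3, 2.13], [-1.5, 1.42], [0.17, 2.43], [-1.26, 4.41], [0.16, 1.93], [-2.52, 2.52]. Speed limits (rad/s): [1.89, 1.89, 2.39, 2.39, 3.01, 3.01, 3.01].

INTERFACE

Orientations are given as [roll, pitch, yaw] about the fixed x, y, z axes, in that order (R = Rz(yaw) Ry(pitch) Rx(roll)).
In Python, from workcell import observe, grab_frame, job_done gives the robot as it stands.
- The arm moves only by the tool move_arm, never from a script. Its argument "plan" is a list that holds one entry, the list of rows, each a list of 7 numbers: the shift along the tool's x, y, z each as a share of 0.02 m, from -1 to 1, then the turn, a rotation vector about the tool's x, y, z each as a share of 6 degrees, from -1 to 1, then the opening, from -1 (shut) to 1 (fully open). A call has exactly 10 rows; each row shifts and turns the commanded pose from where the row before left it, along the tool's axes as they then stand; what a row does not reach is not made up. A row lasts 1/10 s, in which the tool goes at most 50 mm and 8.59 degrees, less where a joint would pass 70% of its speed; a pose out of reach is approached as far as the arm can. A call with a number of a shift or a turn outside -1 to 1 is refused whole. A call with a gripper value outside its range is refused whole. The fingers move at their own pace and stop on an object; "grip_force" is the grip in N (left out, the last holds). Time passes only in rows, so rows that do not move let the fingers close, or fill a call up. It gives the time, the measured TCP pose, the force, the opening and the grip force at its end, in the units of the state.
- observe(): the state, without advancing time (a new reading comes with each control period).
- grab_frame(name): name is "scene" or "top" or "wrist"; returns a dict with "color" (420x560x3 uint8, red, green, blue), "intrinsics" (3x3 intrinsics, pixels), "k1" (the pictures are not rectified: a ray, as slopes to the right and down, at radius r is drawn at 1 + k1 r^2 times it, then the intrinsics apply), "position" and "orientation" of the camera in the world; the wrist camera has in their place "tool_from_camera" (4x4, takes a point from camera to tool coordinates, whose origin is the TCP and whose axes are the flange's). Camera axes: x right, y down, z forward; pixel columns grow to the right and rows downward; lengths in m; the calibration is good to about 2 mm. A picture is of the moment at which its call begins: read the wrist's pose just before it. There is no depth.
- job_done(): hands the job in; it is judged then, once.
The state is a dict: "clock": time; "qpos": joint angles; "qd": joint speeds; "joint_efforts": joint torques, N m; "position": TCP position; "tool_rot": TCP orientation; "force": force on the tool from outside, world axes, zero at the start; "moment": the same for the moment, N m; "grip_width": finger opening in m; "finger_force": force on a finger pad.
Only numpy, scipy, OpenCV 4.12 (cv2) and the standard library are available. Lean on these libraries where they do the work, as an engineer would, in place of code of your own. Each camera call takes 0.05 s, during which the arm holds its last target. There are 200 camera calls.

## Working session

There is one attempt and no reset: what is moved stays moved. The work goes in short steps, Python scripts to look and compute and a tool call to move; the robot and the scene stay as the last step left them, time stands still between calls to the robot, and variables do not carry over. Pictures are saved under pics/ and viewed, at most 10 in all, crops included, and the job is handed in when it is done.

Besides the shell and the picture viewer there is one more tool, called after ">>>" as name([rows], argument=value, ...), one row to a line, values as JSON. move_arm: Moves the arm, as the interface text tells. Shift numbers are shares of 0.02 m and turn numbers shares of 6 degrees, none past 1 either way. Its arguments: {"type":"object","properties":{"plan":{"type":"array"},"grip_force":{"type":"number"}},"required":["plan"]}

```bash
mkdir -p pics; python3 - <<'E'
from workcell import *
import cv2,pickle
d={}
for n in("scene","top"):
    f=grab_frame(n);d[n]=f
    cv2.imwrite(f"pics/{n}.png",f["color"][:,:,::-1])
    print(n,f["intrinsics"],f["k1"],f["position"],f["orientation"])
pickle.dump(d,open("f.pkl","wb"))
o=observe();print(o["clock"],o["position"],o["tool_rot"],o["grip_width"])
E
```

```text
scene [[430.13064085   0.         282.91575263]
 [  0.         430.13064085 204.87500085]
 [  0.           0.           1.        ]] 0.02578034928906436 [ 0.14669756 -0.39223455  1.5670376 ] [-2.80844518e+00 -7.59286311e-04 -1.13381406e+00]
top [[486.72041072   0.         281.91246659]
 [  0.         486.72041072 214.51446154]
 [  0.           0.           1.        ]] -0.08194364289564345 [ 0.45245949 -0.20640994  1.52029278] [-3.07909046 -0.00942752 -1.55777566]
0.1 [ 0.20343344 -0.59065388  0.23078157] [-3.14058014e+00  1.18901591e-04  3.31760188e-01] 0.08510577147161028
```

View pics/scene.png

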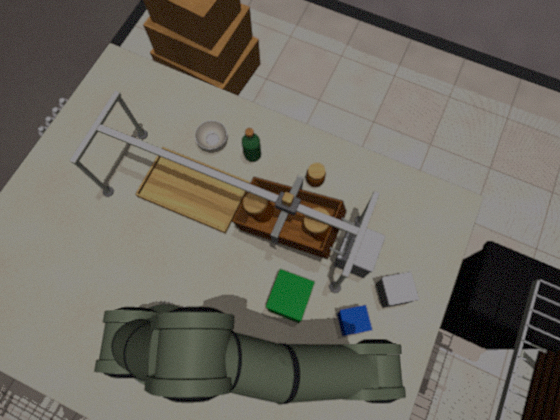

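View pics/top.png

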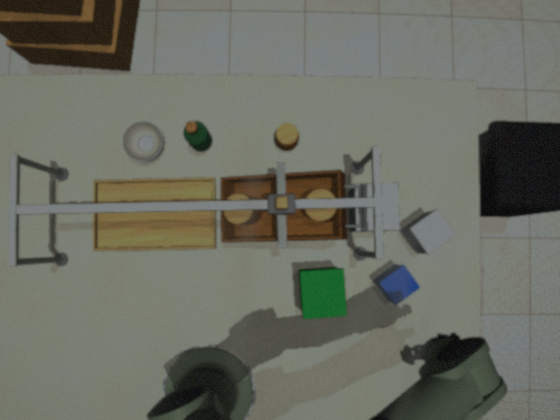

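The top view shows the rail from (17,209) to (378,203), the carriage grip at about (282,203), the tray at (94–216, 180–248) and the basket at (220–345). Candidates for the tin:
- Grey box under the rail end at (385,205)
- Smaller grey box at (427,231)
- Blue box at (398,284)
- Green box at (323,292)

The one under the rail end fits: it isn't blue or green, it's the larger of the greys, and the basket bar rests on it. I'll measure and confirm this with a crop.

```bash
cat > h.py <<'E'
import numpy as np,cv2,pickle
from scipy.spatial.transform import Rotation as Ro
def ray(f,uv,z):
    K=np.array(f["intrinsics"]);k=f["k1"]
    uv=np.atleast_2d(np.float64(uv))
    n=cv2.undistortPoints(uv[:,None],K,np.array([k,0,0,0.]))[:,0]
    R=f["R"] if "R" in f else Ro.from_euler("xyz",f["orientation"]).as_matrix()
    d=np.c_[n,np.ones(len(n))]@R.T;p=np.array(f["position"])
    return p+d*((z-p[2])/d[:,2])[:,None]
E
python3 - <<'E'
from h import *
d=pickle.load(open("f.pkl","rb"));f=d["top"];c=f["color"];hsv=cv2.cvtColor(c,cv2.COLOR_RGB2HSV)
for p in[(150,225),(150,208),(60,208),(282,203),(270,203),(350,203),(300,20)]:print(p,hsv[p[1],p[0]])
# rail: bright low-sat
pts=[]
for u in list(range(100,214,3)):
    col=hsv[195:222,u].astype(int);m=np.where(col[:,1]<50)[0]
    if len(m)>4: pts.append((u,195+m.mean()))
P=ray(f,pts,0.293);print(len(pts),pts[0],pts[-1]);
v=cv2.fitLine(P[:,:2].astype(np.float32),cv2.DIST_HUBER,0,.001,.001).ravel();print("rail dir",v,np.degrees(np.arctan2(v[1],v[0])))
# tray
m=cv2.inRange(hsv,(10,60,60),(30,255,255));m[:,:88]=0;m[:,218:]=0;m[:170]=0;m[260:]=0
h=np.argwhere(m)[:,::-1].astype(np.int32);r=cv2.minAreaRect(h);print("tray px",r)
print(ray(f,cv2.boxPoints(r),0.03),ray(f,cv2.boxPoints(r),0.03).mean(0))
print("rail ends",ray(f,[(12,209),(381,203)],0.293))
# grip
for n,(x,y) in(("top",(282,203)),("scene",(288,197))):
    g=d[n];hs=cv2.cvtColor(g["color"],cv2.COLOR_RGB2HSV)
    a=cv2.inRange(hs,(8,90,90),(30,255,255));w=np.zeros_like(a);w[y-12:y+12,x-12:x+12]=1;a=a*w
    q=np.argwhere(a)[:,::-1].astype(np.int32);b=cv2.minAreaRect(q);print(n,b,ray(g,[b[0]],.345))
for s in("top",):
    A=cv2.resize(c[160:270,240:460,::-1],None,fx=3.5,fy=3.5,interpolation=2);cv2.imwrite("pics/crop.png",A)
E
```

```text
(150, 225) [ 20 124 119]
(150, 208) [ 95  12 133]
(60, 208) [ 95  12 129]
(282, 203) [ 25 107 126]
(270, 203) [105   6  82]
(350, 203) [ 99  14 132]
(300, 20) [ 54  10 125]
38 (100, np.float64(207.5)) (211, np.float64(205.5))
rail dir [ 0.03213206 -0.99948364  0.5459924   0.10434324] -88.158646
tray px ((153.66934204101562, 213.804443359375), (71.4291000366211, 122.66960906982422), 88.8982925415039)
[[ 0.64771737  0.37423333  0.03      ]
 [ 0.65928417 -0.00915439  0.03      ]
 [ 0.43958488 -0.01814963  0.03      ]
 [ 0.42624206  0.36156825  0.03      ]] [0.54320712 0.17712439 0.03      ]
rail ends [[ 0.53419801  0.48053061  0.293     ]
 [ 0.56219521 -0.46867173  0.293     ]]
top ((283.2481689453125, 198.1824951171875), (12.444915771484375, 21.265098571777344), 25.016895294189453) [[ 0.56587707 -0.21925386  0.345     ]]
scene ((287.79412841796875, 193.6764678955078), (10.89090347290039, 16.719837188720703), 4.39870548248291) [[ 0.56907205 -0.2123022   0.345     ]]
```

View pics/crop.png

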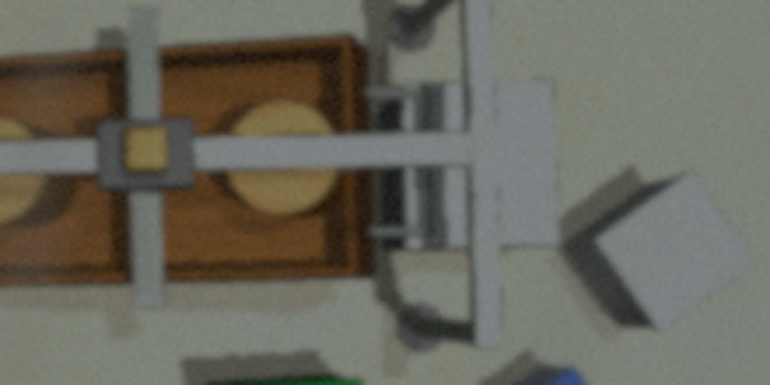

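The crop confirms it. The larger grey tin sits under the rail end at crop (480,165) with the basket's bar lying on it, and the smaller grey box at (670,250) is the look-alike. The grip block top is at crop (147,149), which is px (282,202.6). First I'll raise the tool and turn it to the rail yaw (about 0.031 rad).

>>> move_arm([
  [[0, 0, -1, 0, 0, 0.29, 1], [0, 0, -1, 0, 0, 0.29, 1], [0, 0, -1, 0, 0, 0.29, 1], [0, 0, -1, 0, 0, 0.29, 1], [0, 0, -1, 0, 0, 0.29, 1], [0, 0, -1, 0, 0, 0.29, 1], [0, 0, -1, 0, 0, 0.29, 1], [0, 0, -1, 0, 0, 0.29, 1], [0, 0, -1, 0, 0, 0.28, 1], [0, 0, 0, 0, 0, 0.26, 1]],
], grip_force=60)

```text
clock: 1.1
position: [0.2038, -0.5914, 0.4135]
tool_rot: [3.139, -0.001, 0.031]
force: [-0.0, -0.1, -0.4]
grip_width: 0.0856
finger_force: 0.0
```

```bash
python3 - <<'E'
from h import *
from workcell import observe
d=pickle.load(open("f.pkl","rb"));f=d["top"]
G=ray(f,[(282,202.6)],.345)[0];print("grip",G)
o=observe();print(o["position"],o["tool_rot"],o["clock"])
R=Ro.from_euler("xyz",o["tool_rot"]).as_matrix()
print("tool shift to grip xy, z .40:",R.T@(np.r_[G[:2],.40]-o["position"])/.02)
E
```

```text
grip [ 0.55508524 -0.21636713  0.345     ]
[ 0.2037671  -0.59144982  0.41353984] [ 3.13876165e+00 -1.14171825e-03  3.09341577e-02] 1.1
tool shift to grip xy, z .40: [ 18.13676933 -18.20376419   0.64616734]
```

>>> move_arm([
  [[1, -1, 0, 0, 0, 0, 1], [1, -1, 0, 0, 0, 0, 1], [1, -1, 0, 0, 0, 0, 1], [1, -1, 0, 0, 0, 0, 1], [1, -1, 0, 0, 0, 0, 1], [1, -1, 0, 0, 0, 0, 1], [1, -1, 0, 0, 0, 0, 1], [1, -1, 0, 0, 0, 0, 1], [1, -1, 0, 0, 0, 0, 1], [1, -1, 0, 0, 0, 0, 1]],
])

```text
clock: 2.1
position: [0.3975, -0.3835, 0.4106]
tool_rot: [-3.141, 0.001, 0.032]
force: [0.6, 0.1, 0.6]
grip_width: 0.0855
finger_force: 0.0
```

>>> move_arm([
  [[1, -1, 0, 0, 0, 0, 1], [1, -1, 0, 0, 0, 0, 1], [1, -1, 0, 0, 0, 0, 1], [1, -1, 0, 0, 0, 0, 1], [1, -1, 0, 0, 0, 0, 1], [1, -1, 0, 0, 0, 0, 1], [1, -1, 0, 0, 0, 0, 1], [1, -1, 0, 0, 0, 0, 1], [0.15, -0.2, 0, 0, 0, 0, 1], [0, 0, 0, 0, 0, 0, 1]],
])

```text
clock: 3.1
position: [0.5548, -0.2147, 0.4105]
tool_rot: [-3.141, 0.001, 0.034]
force: [-0.6, 0.2, 1.3]
grip_width: 0.0854
finger_force: 0.0
```

```bash
python3 - <<'E'
from h import *
from workcell import *
o=observe();f=grab_frame("wrist");cv2.imwrite("pics/w1.png",f["color"][:,:,::-1]);print(o["position"],o["tool_rot"],f["tool_from_camera"],f["intrinsics"],f["k1"])
f["obs"]=o;pickle.dump(f,open("w1.pkl","wb"))
E
```

```text
[ 0.55481865 -0.21468268  0.41047608] [-3.14103547e+00  1.08439680e-03  3.37041917e-02] [[-5.01636124e-05 -9.59707032e-01 -2.81002510e-01  7.14265907e-02]
 [ 9.99999474e-01  2.39698418e-04 -9.97157795e-04  8.36654394e-04]
 [ 1.02433521e-03 -2.81002412e-01  9.59706515e-01 -1.42051866e-01]
 [ 0.00000000e+00  0.00000000e+00  0.00000000e+00  1.00000000e+00]] [[297.9343169    0.         276.2007123 ]
 [  0.         297.9343169  205.75131378]
 [  0.           0.           1.        ]] -0.040344441752024035
```

View pics/w1.png

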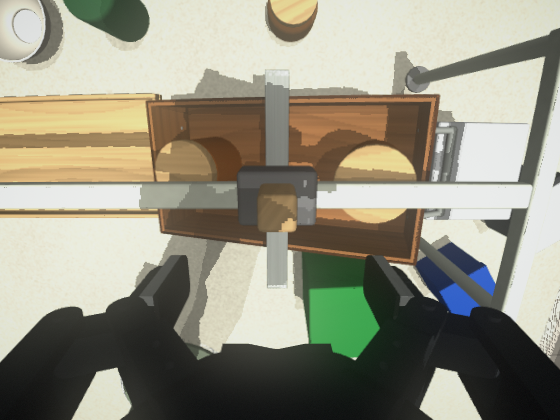

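The wrist view shows the basket rim corners at (148,100), (438,95), (417,263) and (163,233), with the grip block between the fingers at u≈278. I can read the tilt from the u positions of the rim ends. Now I'll descend and grip.

>>> move_arm([
  [[0.02, 0.08, 0.9, 0, 0, 0, 1], [0, 0, 1, 0, 0, 0, 1], [0, 0, 1, 0, 0, 0, 1], [0, 0, 1, 0, 0, 0, 1], [0, 0, 0.9, 0, 0, 0, 1], [0, 0, 0.1, 0, 0, 0, 1], [0, 0, 0, 0, 0, 0, -1], [0, 0, 0, 0, 0, 0, -1], [0, 0, 0, 0, 0, 0, -1], [0, 0, 0, 0, 0, 0, -1]],
], grip_force=60)

```text
clock: 4.15
position: [0.5554, -0.217, 0.3142]
tool_rot: [3.141, -0.001, 0.032]
force: [-5.4, -1.7, 21.4]
grip_width: 0.0293
finger_force: 57.9
```

```bash
python3 - <<'E'
from h import *
from workcell import *
o=observe();f=grab_frame("wrist");cv2.imwrite("pics/w2.png",f["color"][:,:,::-1]);print(o["position"],o["tool_rot"],o["force"],o["grip_width"])
f["obs"]=o;pickle.dump(f,open("w2.pkl","wb"))
E
```

```text
[ 0.55536279 -0.21698009  0.31416093] [ 3.14140490e+00 -1.16583055e-03  3.22007550e-02] [-5.4242177  -1.69754273 21.44265901] 0.029299266696476943
```

View pics/w2.png

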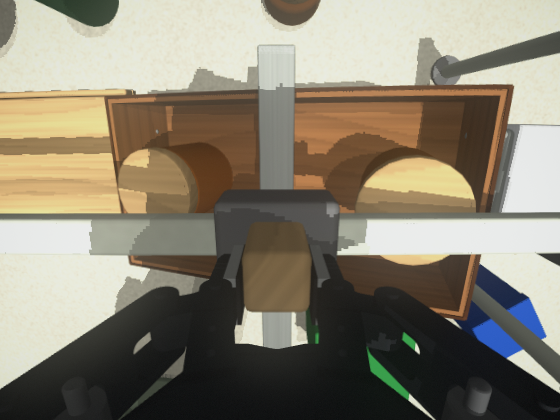

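The view shows the block held between the pads, with the rim corners at (108,97) on the left and (513,86) on the right. Next I'll build the tilt estimator from the rim end edges and check it against the known 0.30.

```bash
cat > tilt.py <<'E'
from h import *
from scipy.optimize import least_squares
ROWS=np.arange(112,200,2)
def mask(c):
    h=cv2.cvtColor(cv2.GaussianBlur(c,(3,3),0),cv2.COLOR_RGB2HSV)
    m=cv2.inRange(h,(0,95,30),(16,255,190))
    n,l,s,_=cv2.connectedComponentsWithStats(cv2.morphologyEx(m,cv2.MORPH_CLOSE,np.ones((3,3))))
    k=[i for i in range(1,n) if s[i,4]>1500]
    return np.isin(l,k)
def edges(c):
    m=mask(c);L=[];R=[]
    for v in ROWS:
        i=np.where(m[v])[0]
        if len(i): L.append((i[0],v));R.append((i[-1]+1,v))
    return np.array(L,float),np.array(R,float)
def model(f,o,th,dy):
    T=np.array(f["tool_from_camera"]);yaw=o["tool_rot"][2]
    Rt=Ro.from_euler("xyz",o["tool_rot"]).as_matrix()
    Rc=Rt@T[:3,:3];pc=np.array(o["position"])+Rt@T[:3,3]
    e=np.array([-np.sin(yaw),np.cos(yaw),0]);x=np.array([np.cos(yaw),np.sin(yaw),0]);z=np.array([0,0,1.])
    O=np.r_[o["position"][:2],.18]+e*dy
    out=[]
    for s in(1,-1): # left = +y
        pts=[]
        for X in(.09,-.09):
            y,h=s*.17,.02
            # th>0: -y end up
            P=O+x*X+e*(y*np.cos(th)+h*np.sin(th))+z*(h*np.cos(th)-y*np.sin(th))
            pts.append((P-pc)@Rc)
        q=np.array(pts);out.append(cv2.projectPoints(q,np.zeros(3),np.zeros(3),np.array(f["intrinsics"]),np.array([f["k1"],0,0,0.]))[0][:,0])
    return out
def tilt(f,o,verbose=0):
    L,R=edges(f["color"])
    def r(p):
        a,b=model(f,o,*p);res=[]
        for E,(c,d) in((L,a),(R,b)):
            res.append(E[:,0]-(c[0]+(E[:,1]-c[1])*(d[0]-c[0])/(d[1]-c[1])))
        return np.concatenate(res)
    s=least_squares(r,[.1,0],loss="soft_l1",f_scale=2.)
    if verbose: print(L[::8].tolist(),R[::8].tolist(),"rms",np.median(abs(r(s.x))))
    return s.x
E
python3 - <<'E'
from tilt import *
f=pickle.load(open("w2.pkl","rb"));o=f["obs"]
h=cv2.cvtColor(f["color"],cv2.COLOR_RGB2HSV)
print(h[140,100:125:3].tolist(),h[140,490:512:3].tolist())
print(model(f,o,.3,0));print(tilt(f,o,1))
E
```

```text
[[18, 109, 164], [18, 109, 164], [18, 111, 165], [17, 111, 163], [14, 129, 95], [14, 141, 184], [15, 131, 115], [15, 133, 117], [15, 134, 122]] [[14, 107, 62], [14, 142, 179], [13, 140, 158], [12, 123, 91], [12, 132, 106], [38, 18, 114], [43, 15, 120], [42, 14, 91]]
[array([[106.00375827, 100.86848233],
       [130.12131382, 265.2175237 ]]), array([[508.62448378,  92.59025157],
       [462.40587322, 321.53742536]])]
[[107.0, 112.0], [110.0, 128.0], [110.0, 144.0], [114.0, 160.0], [116.0, 176.0], [197.0, 192.0]] [[509.0, 112.0], [506.0, 128.0], [503.0, 144.0], [500.0, 160.0], [497.0, 176.0], [494.0, 192.0]] rms 0.4430113846286474
[ 0.22947031 -0.00764588]
```

>>> move_arm([
  [[0, -0.4, -0.1, 0, 0, 0, -1], [0, -0.6, 0, 0, 0, 0, -1], [0, -0.6, 0, 0, 0, 0, -1], [0, -0.6, 0, 0, 0, 0, -1], [0, -0.6, 0, 0, 0, 0, -1], [0, -0.6, 0, 0, 0, 0, -1], [0, -0.6, 0, 0, 0, 0, -1], [0, -0.6, 0, 0, 0, 0, -1], [0, -0.6, 0, 0, 0, 0, -1], [0, -0.5, 0, 0, 0, 0, -1]],
], grip_force=60)

```text
clock: 5.2
position: [0.5513, -0.1024, 0.3143]
tool_rot: [-3.141, 0.001, 0.033]
force: [7.0, -1.5, -17.8]
grip_width: 0.029
finger_force: 64.4
```

```bash
cat > shots.py <<'E'
import sys
from tilt import *
from workcell import *
n=int(sys.argv[1]);tag=sys.argv[2];S=[]
for i in range(n):
    o=observe();f=grab_frame("wrist");f["obs"]=o;S.append(f)
    L,R=edges(f["color"]);print("%.2f"%o["clock"],np.round(o["position"],4),"yaw %.3f"%o["tool_rot"][2],L[4:30:8,0],R[4:30:8,0])
pickle.dump(S,open(tag+".pkl","wb"));cv2.imwrite(f"pics/{tag}.png",S[-1]["color"][:,:,::-1]);print(o["force"])
E
python3 shots.py 6 s1
```

```text
5.20 [ 0.5513 -0.1024  0.3143] yaw 0.033 [47. 51. 54. 57.] [448. 446. 443. 440.]
5.25 [ 0.5512 -0.1006  0.3143] yaw 0.034 [50. 53. 56. 59.] [451. 449. 447. 443.]
5.30 [ 0.5513 -0.1012  0.3143] yaw 0.034 [52. 55. 58. 61.] [455. 453. 451. 447.]
5.35 [ 0.5513 -0.1019  0.3143] yaw 0.034 [56. 59. 61. 65.] [460. 458. 455. 452.]
5.40 [ 0.5513 -0.1021  0.3143] yaw 0.033 [61. 64. 66. 70.] [466. 464. 461. 458.]
5.45 [ 0.5513 -0.1023  0.3143] yaw 0.033 [67. 69. 72. 75.] [473. 471. 468. 465.]
[  5.84810183   2.2211502  -16.24853357]
```

View pics/s1.png

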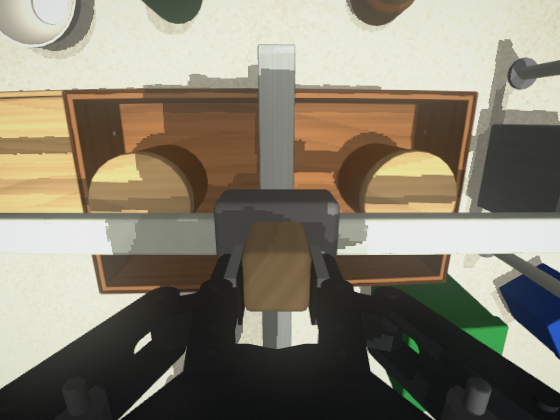

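The view shows the basket hanging free of the tin, with the rim ends at u≈66 and 476 and edge detection working. Now I'll estimate the swing state and plan a damping velocity profile.

```bash
cat > plan.py <<'E'
import sys
from tilt import *
from scipy.optimize import lsq_linear
W=np.sqrt(9.81/.5)
def swingfit(S,cal=None,extra=None):
    # edges -> theta via model, shared dy,a ; pendulum A cos+B sin about t of last frame
    fr=[(f,f["obs"],*edges(f["color"])) for f in S];t=np.array([o["clock"] for _,o,_,_ in fr]);t=t-t[-1]
    base=fr[-1][1]
    def res(p):
        A,B=p[:2];dy,a=(p[2],p[3]) if cal is None else cal
        r=[]
        items=list(zip(fr,A*np.cos(W*t)+B/W*np.sin(W*t)))
        if extra is not None: items+=[((extra,extra["obs"],*edges(extra["color"])),.30)]
        for (f,o,L,R),th in items:
            m=modela(f,o,th,dy,a)
            for E,(c,d) in zip((L,R),m):
                E=E[:30]
                q=E[:,0]-(c[0]+(E[:,1]-c[1])*(d[0]-c[0])/(d[1]-c[1]));r.append(np.median(q))
        return np.array(r)
    s=least_squares(res,[.1,0,0,.171] if cal is None else [.1,0])
    print("resid px",np.round(s.fun,1));return s.x
def modela(f,o,th,dy,a):
    import tilt
    T=np.array(f["tool_from_camera"]);yaw=o["tool_rot"][2];rt=[np.pi,0,.0325]
    Rt=Ro.from_euler("xyz",rt).as_matrix();Rc=Rt@T[:3,:3];pc=np.r_[0,0,o["position"][2]]+Rt@T[:3,3]
    x,e=Rt[:,0],-Rt[:,1];z=np.array([0,0,1.]);O=e*dy+z*.18;out=[]
    for s in(1,-1):
        y,h=s*a,.02
        q=np.array([(O+x*X+e*(y*np.cos(th)+h*np.sin(th))+z*(h*np.cos(th)-y*np.sin(th))-pc)@Rc for X in(.09,-.09)])
        out.append(cv2.projectPoints(q,np.zeros(3),np.zeros(3),np.array(f["intrinsics"]),np.array([f["k1"],0,0,0.]))[0][:,0])
    return out
def plan(th,om,D,N,lag=.03,delay=.05,vmax=.19,smooth=.02):
    # state now; picture read at start of the last shot, 'delay' later rows begin
    T=N*.1; c,s=np.cos,np.sin
    tau=delay
    th,om=th*c(W*tau)+om/W*s(W*tau),om*c(W*tau)-th*W*s(W*tau)
    # kicks dv_k at t=k*.1+lag, k=0..N (v_k rows), v_N=0
    M=np.zeros((3,N));b=np.zeros(3)
    for k in range(N):
        for tk,sg in((k*.1+lag,1),((k+1)*.1+lag,-1)):
            M[0,k]+=sg*2*s(W*(T+lag-tk))/W*1; M[1,k]+=sg*2*c(W*(T+lag-tk))
        M[2,k]=.1
    t2=T+lag
    b=np.r_[-(th*c(W*t2)+om/W*s(W*t2)),-(om*c(W*t2)-th*W*s(W*t2)),D]
    Sm=np.diff(np.vstack([np.zeros(N),np.eye(N),np.zeros(N)]),axis=0)*smooth
    A=np.vstack([M*np.array([[W],[1],[50]])*10,Sm]);bb=np.r_[b*np.array([W,1,50])*10,np.zeros(N+1)]
    r=lsq_linear(A,bb,(-vmax,vmax));v=np.round(r.x/.2,2)
    # nonlinear check with rounding
    from scipy.integrate import solve_ivp
    X=[th,om];mx=0;dt=.002;vc=0;e=[]
    for i in range(int((T+.15)/dt)):
        t=i*dt-lag;k=int(np.floor(t/.1)) if t>=0 else -1
        vt=v[k]*.2 if 0<=k<N else 0
        X[1]+=2*(vt-vc)*np.cos(X[0]);vc=vt
        X[1]-=dt*W*W*np.sin(X[0]);X[0]+=dt*X[1];mx=max(mx,abs(X[0]))
        if i%50==0:e.append(round(X[0],2))
    print("N",N,"end amp %.3f max %.2f D %.4f"%(np.hypot(X[0],X[1]/W),mx,v.sum()*.02),"th",e)
    print((-v).tolist())
E
python3 - <<'E'
from plan import *
S=pickle.load(open("s1.pkl","rb"));x=pickle.load(open("w2.pkl","rb"))
for ex in(x,None):
    p=swingfit(S[1:],extra=ex);print(p,"amp",np.hypot(p[0],p[1]/W))
p=swingfit(S[1:],extra=x)
for N in(20,30):plan(p[0],p[1],.28,N)
E
```

```text
resid px [ 0.2 -0.1 -0.1  0.1  0.1 -0.1 -0.1  0.1 -0.1  0.1 -0.  -0. ]
[-6.22346734e-02  1.19819444e+00 -8.75203092e-04  1.72229067e-01] amp 0.27757332841350557
resid px [ 0.1 -0.1 -0.1  0.1  0.1 -0.  -0.   0.  -0.  -0. ]
[-0.06935316  1.21360665 -0.00159439  0.17239325] amp 0.282627342436084
resid px [ 0.2 -0.1 -0.1  0.1  0.1 -0.1 -0.1  0.1 -0.1  0.1 -0.  -0. ]
N 20 end amp 0.245 max 0.31 D 0.2764 th [np.float64(0.0), np.float64(0.15), np.float64(0.28), np.float64(0.31), np.float64(0.26), np.float64(0.21), np.float64(0.14), np.float64(0.04), np.float64(-0.07), np.float64(-0.16), np.float64(-0.22), np.float64(-0.24), np.float64(-0.22), np.float64(-0.15), np.float64(-0.05), np.float64(0.06), np.float64(0.15), np.float64(0.22), np.float64(0.19), np.float64(0.16), np.float64(0.12), np.float64(0.03)]
[-0.95, -0.95, 0.43, 0.95, -0.95, -0.95, -0.95, -0.95, -0.95, -0.95, -0.95, -0.95, -0.95, -0.95, -0.95, -0.95, -0.95, 0.95, -0.95, -0.95]
N 30 end amp 0.005 max 0.26 D 0.2800 th [np.float64(0.0), np.float64(0.12), np.float64(0.21), np.float64(0.25), np.float64(0.25), np.float64(0.21), np.float64(0.13), np.float64(0.04), np.float64(-0.06), np.float64(-0.13), np.float64(-0.17), np.float64(-0.18), np.float64(-0.15), np.float64(-0.1), np.float64(-0.03), np.float64(0.04), np.float64(0.09), np.float64(0.12), np.float64(0.12), np.float64(0.11), np.float64(0.07), np.float64(0.03), np.float64(-0.01), np.float64(-0.05), np.float64(-0.06), np.float64(-0.07), np.float64(-0.06), np.float64(-0.05), np.float64(-0.03), np.float64(-0.01), np.float64(-0.0), np.float64(-0.0)]
[0.12, 0.21, 0.25, 0.21, 0.09, -0.1, -0.33, -0.57, -0.77, -0.9, -0.95, -0.94, -0.85, -0.69, -0.52, -0.35, -0.24, -0.2, -0.25, -0.37, -0.53, -0.71, -0.86, -0.95, -0.95, -0.91, -0.79, -0.6, -0.38, -0.17]
```

>>> move_arm([
  [[0.02, 0.12, 0.04, 0, 0, 0, -1], [0, 0.21, 0, 0, 0, 0, -1], [0, 0.25, 0, 0, 0, 0, -1], [0, 0.21, 0, 0, 0, 0, -1], [0, 0.09, 0, 0, 0, 0, -1], [0, -0.1, 0, 0, 0, 0, -1], [0, -0.33, 0, 0, 0, 0, -1], [0, -0.57, 0, 0, 0, 0, -1], [0, -0.77, 0, 0, 0, 0, -1], [0, -0.9, 0, 0, 0, 0, -1]],
])

```text
clock: 6.5
position: [0.5502, -0.0675, 0.3143]
tool_rot: [3.141, 0.001, 0.031]
force: [-4.9, -1.8, -9.1]
grip_width: 0.0289
finger_force: 65.7
```

>>> move_arm([
  [[0, -0.95, 0, 0, 0, 0, -1], [0, -0.94, 0, 0, 0, 0, -1], [0, -0.85, 0, 0, 0, 0, -1], [0, -0.69, 0, 0, 0, 0, -1], [0, -0.52, 0, 0, 0, 0, -1], [0, -0.35, 0, 0, 0, 0, -1], [0, -0.24, 0, 0, 0, 0, -1], [0, -0.2, 0, 0, 0, 0, -1], [0, -0.25, 0, 0, 0, 0, -1], [0, -0.37, 0, 0, 0, 0, -1]],
])

```text
clock: 7.5
position: [0.5465, 0.0395, 0.3143]
tool_rot: [3.141, 0.002, 0.032]
force: [-8.5, -2.5, -6.6]
grip_width: 0.0292
finger_force: 65.9
```

>>> move_arm([
  [[0, -0.53, 0, 0, 0, 0, -1], [0, -0.71, 0, 0, 0, 0, -1], [0, -0.86, 0, 0, 0, 0, -1], [0, -0.95, 0, 0, 0, 0, -1], [0, -0.95, 0, 0, 0, 0, -1], [0, -0.91, 0, 0, 0, 0, -1], [0, -0.79, 0, 0, 0, 0, -1], [0, -0.6, 0, 0, 0, 0, -1], [0, -0.38, 0, 0, 0, 0, -1], [0, -0.17, 0, 0, 0, 0, -1]],
])

```text
clock: 8.5
position: [0.5417, 0.1778, 0.3143]
tool_rot: [3.141, 0.002, 0.033]
force: [-10.9, -2.5, -5.3]
grip_width: 0.0292
finger_force: 66.1
```

```bash
python3 shots.py 7 s2; python3 - <<'E'
from plan import *
from workcell import *
S=pickle.load(open("s2.pkl","rb"))
p=swingfit(S[1:],cal=(-.0009,.1722));print(p,"amp",np.hypot(p[0],p[1]/W))
f=grab_frame("top");f["obs"]=observe();pickle.dump(f,open("t2.pkl","wb"));cv2.imwrite("pics/t2.png",f["color"][:,:,::-1])
E
```

```text
8.50 [0.5417 0.1778 0.3143] yaw 0.033 [69. 72. 75. 78.] [475. 473. 470. 467.]
8.55 [0.5417 0.1782 0.3143] yaw 0.033 [70. 72. 75. 79.] [476. 474. 470. 468.]
8.60 [0.5417 0.178  0.3143] yaw 0.034 [71. 73. 76. 79.] [477. 474. 471. 468.]
8.65 [0.5417 0.1778 0.3143] yaw 0.033 [71. 74. 77. 80.] [478. 475. 472. 469.]
8.70 [0.5417 0.1777 0.3143] yaw 0.033 [72. 75. 78. 81.] [478. 476. 473. 470.]
8.75 [0.5417 0.1777 0.3143] yaw 0.033 [73. 76. 79. 82.] [479. 477. 474. 471.]
8.80 [0.5417 0.1776 0.3143] yaw 0.033 [75. 77. 80. 83.] [480. 478. 475. 472.]
[-9.34982268  1.58701451 -6.03452261]
resid px [ 0.1 -0.2  0.2 -0.1  0.2 -0.2  0.1 -0.2  0.1 -0.2  0.2 -0.2]
[0.00654346 0.18868683] amp 0.04309791809783788
```

View pics/t2.png

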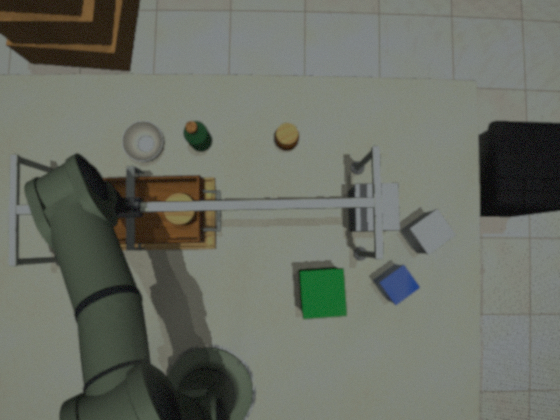

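View pics/s2.png

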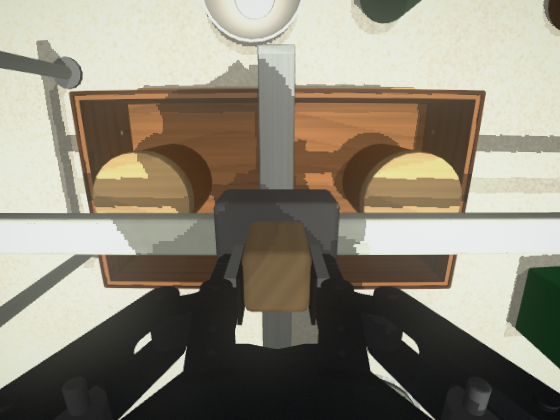

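The top view shows the basket over the tray and the bystanders undisturbed. The wrist view shows it nearly level, with rim ends at u≈71 and 484. The residual swing of 0.043 rad is inside tolerance, and I'll trim it further.

```bash
python3 - <<'E'
from plan import *
from workcell import observe
print(observe()["clock"])
plan(.0065,.1887,0.0,10,delay=observe()["clock"]-8.80)
E
```

```text
8.9
N 10 end amp 0.000 max 0.04 D 0.0002 th [np.float64(0.02), np.float64(0.04), np.float64(0.04), np.float64(0.03), np.float64(0.02), np.float64(0.0), np.float64(-0.01), np.float64(-0.02), np.float64(-0.02), np.float64(-0.01), np.float64(-0.0), np.float64(-0.0)]
[0.06, 0.13, 0.17, 0.17, 0.11, 0.02, -0.1, -0.19, -0.22, -0.16]
```

>>> move_arm([
  [[-0.02, 0.06, 0, 0, 0, 0, -1], [0, 0.13, 0, 0, 0, 0, -1], [0, 0.17, 0, 0, 0, 0, -1], [0, 0.17, 0, 0, 0, 0, -1], [0, 0.11, 0, 0, 0, 0, -1], [0, 0.02, 0, 0, 0, 0, -1], [0, -0.1, 0, 0, 0, 0, -1], [0, -0.19, 0, 0, 0, 0, -1], [0, -0.22, 0, 0, 0, 0, -1], [0, -0.16, 0, 0, 0, 0, -1]],
])

```text
clock: 9.9
position: [0.5418, 0.1773, 0.3143]
tool_rot: [3.141, 0.001, 0.032]
force: [-7.1, -2.5, -7.6]
grip_width: 0.0288
finger_force: 65.9
```

```bash
python3 shots.py 8 s3; python3 - <<'E'
from plan import *
S=pickle.load(open("s3.pkl","rb"))
p=swingfit(S[1:],cal=(-.0009,.1722));print(p,"amp",np.hypot(p[0],p[1]/W))
E
```

```text
9.90 [0.5418 0.1773 0.3143] yaw 0.032 [73. 76. 79. 82.] [479. 477. 474. 471.]
9.95 [0.5417 0.1778 0.3143] yaw 0.033 [74. 76. 79. 82.] [479. 477. 474. 471.]
10.00 [0.5417 0.1778 0.3143] yaw 0.033 [74. 76. 79. 82.] [479. 477. 474. 471.]
10.05 [0.5417 0.1778 0.3143] yaw 0.033 [74. 76. 79. 82.] [479. 477. 474. 471.]
10.10 [0.5417 0.1777 0.3143] yaw 0.033 [73. 76. 79. 82.] [479. 477. 474. 471.]
10.15 [0.5417 0.1777 0.3143] yaw 0.033 [73. 76. 79. 82.] [479. 477. 474. 471.]
10.20 [0.5417 0.1777 0.3143] yaw 0.033 [73. 76. 79. 82.] [479. 477. 474. 471.]
10.25 [0.5417 0.1777 0.3143] yaw 0.033 [73. 76. 79. 82.] [479. 477. 474. 471.]
[-6.92053085  2.9784839  -8.93725298]
resid px [ 0.2 -0.3  0.2 -0.2  0.3 -0.2  0.2 -0.2  0.1 -0.2  0.1 -0.2  0.2 -0.2]
[-0.0031225   0.00246326] amp 0.0031716328497476266
```

The basket is still, with an amplitude of about 0.003 rad. I'll hold it for 4 s, then release and retreat upward.

>>> move_arm([
  [[0, 0, 0, 0, 0, 0, -1], [0, 0, 0, 0, 0, 0, -1], [0, 0, 0, 0, 0, 0, -1], [0, 0, 0, 0, 0, 0, -1], [0, 0, 0, 0, 0, 0, -1], [0, 0, 0, 0, 0, 0, -1], [0, 0, 0, 0, 0, 0, -1], [0, 0, 0, 0, 0, 0, -1], [0, 0, 0, 0, 0, 0, -1], [0, 0, 0, 0, 0, 0, -1]],
])

```text
clock: 11.3
position: [0.5417, 0.1777, 0.3143]
tool_rot: [-3.141, 0.001, 0.033]
force: [-6.9, 2.1, -7.8]
grip_width: 0.0292
finger_force: 65.6
```

>>> move_arm([
  [[0, 0, 0, 0, 0, 0, -1], [0, 0, 0, 0, 0, 0, -1], [0, 0, 0, 0, 0, 0, -1], [0, 0, 0, 0, 0, 0, -1], [0, 0, 0, 0, 0, 0, -1], [0, 0, 0, 0, 0, 0, -1], [0, 0, 0, 0, 0, 0, -1], [0, 0, 0, 0, 0, 0, -1], [0, 0, 0, 0, 0, 0, -1], [0, 0, 0, 0, 0, 0, -1]],
])

```text
clock: 12.3
position: [0.5417, 0.1777, 0.3143]
tool_rot: [-3.141, 0.001, 0.033]
force: [-6.2, 2.6, -8.1]
grip_width: 0.0291
finger_force: 65.7
```

>>> move_arm([
  [[0, 0, 0, 0, 0, 0, -1], [0, 0, 0, 0, 0, 0, -1], [0, 0, 0, 0, 0, 0, -1], [0, 0, 0, 0, 0, 0, -1], [0, 0, 0, 0, 0, 0, -1], [0, 0, 0, 0, 0, 0, -1], [0, 0, 0, 0, 0, 0, -1], [0, 0, 0, 0, 0, 0, -1], [0, 0, 0, 0, 0, 0, -1], [0, 0, 0, 0, 0, 0, -1]],
])

```text
clock: 13.3
position: [0.5417, 0.1777, 0.3143]
tool_rot: [-3.141, 0.001, 0.033]
force: [-6.2, 1.2, -8.8]
grip_width: 0.0292
finger_force: 65.6
```

>>> move_arm([
  [[0, 0, 0, 0, 0, 0, -1], [0, 0, 0, 0, 0, 0, -1], [0, 0, 0, 0, 0, 0, -1], [0, 0, 0, 0, 0, 0, -1], [0, 0, 0, 0, 0, 0, -1], [0, 0, 0, 0, 0, 0, -1], [0, 0, 0, 0, 0, 0, -1], [0, 0, 0, 0, 0, 0, -1], [0, 0, 0, 0, 0, 0, -1], [0, 0, 0, 0, 0, 0, -1]],
])

```text
clock: 14.3
position: [0.5417, 0.1777, 0.3143]
tool_rot: [-3.141, 0.001, 0.033]
force: [-7.1, 2.3, -8.9]
grip_width: 0.029
finger_force: 65.6
```

>>> move_arm([
  [[0, 0, 0, 0, 0, 0, 0], [0, 0, 0, 0, 0, 0, 0.5], [0, 0, 0, 0, 0, 0, 1], [0, 0, 0, 0, 0, 0, 1], [0, 0, 0, 0, 0, 0, 1], [0, 0, 0, 0, 0, 0, 1], [0, 0, 0, 0, 0, 0, 1], [0, 0, 0, 0, 0, 0, 1], [0, 0, -0.2, 0, 0, 0, 1], [0, 0, -0.5, 0, 0, 0, 1]],
])

```text
clock: 15.3
position: [0.5421, 0.1769, 0.3285]
tool_rot: [3.141, 0.001, 0.032]
force: [0.1, 0.5, 0.0]
grip_width: 0.085
finger_force: 0.0
```

>>> move_arm([
  [[0, 0, -0.5, 0, 0, 0, 1], [0, 0, -0.8, 0, 0, 0, 1], [0, 0, -1, 0, 0, 0, 1], [0, 0, -1, 0, 0, 0, 1], [0, 0, -0.8, 0, 0, 0, 1], [0, 0, -0.3, 0, 0, 0, 1], [0, 0, 0, 0, 0, 0, 1], [0, 0, 0, 0, 0, 0, 1], [0, 0, 0, 0, 0, 0, 1], [0, 0, 0, 0, 0, 0, 1]],
])

```text
clock: 16.3
position: [0.5422, 0.177, 0.4159]
tool_rot: [3.141, 0.001, 0.032]
force: [0.9, 0.4, -0.6]
grip_width: 0.0857
finger_force: 0.0
```

```bash
python3 shots.py 6 s4
```

```text
16.30 [0.5422 0.177  0.4159] yaw 0.032 [130. 132. 134. 138.] [422. 420. 418. 414.]
16.35 [0.5423 0.177  0.416 ] yaw 0.032 [130. 132. 135. 138.] [422. 420. 418. 414.]
16.40 [0.5423 0.177  0.4161] yaw 0.032 [130. 132. 135. 138.] [422. 420. 418. 414.]
16.45 [0.5423 0.177  0.4162] yaw 0.032 [130. 132. 135. 138.] [422. 421. 418. 414.]
16.50 [0.5423 0.1769 0.4163] yaw 0.032 [130. 132. 135. 139.] [422. 421. 418. 414.]
16.55 [0.5424 0.177  0.4164] yaw 0.032 [130. 132. 135. 139.] [422. 421. 418. 415.]
[-0.59165539 -0.3524093  -0.2037711 ]
```

View pics/s4.png

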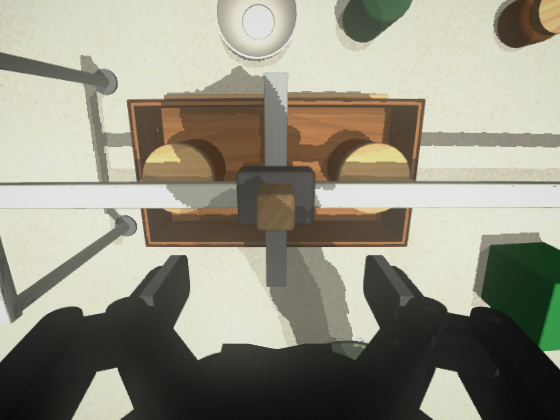

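The view shows the gripper clear and the basket level, with rim ends at u≈128 and 424. The visible tray edge spans u≈167–387, so the basket (centre ≈276) is centred over the tray (≈277). I'm handing the job in.

```bash
python3 -c "
from workcell import *
print(job_done())"
```

```text
the job is handed in; nothing more can be done
None
```

I handed the job in with the basket hanging level and still, centred over the tray, the carriage released and the arm clear; the hand-in call returned no verdict.

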